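# Snap the lid onto the storage tub

### The job

Put the loose grey lid on the round white storage tub with the garlic in it and let go of it, then press down its three rim tabs one after another, gently, feeling for the click, until all three have snapped home and the lid sits fully down and level. The tub stands on a soft mat and gives way as you press, so go by feel; do not force the lid, and leave the other things on the worktop where they are.

Things in the scene. Friction and masses are not known exactly. Their poses are not given: they have to be found in the camera images.
- tub: Round white open storage tub with a garlic bulb in it, 124 mm across (inner width 117.6), 85 mm high. Origin: centre of its underside, z up. It stands fixed on a soft black foam mat (160 mm across, 22 mm thick): pressed, it sinks straight down about 1 mm per newton, up to 14 mm, then hard; let go, it comes back. A rolled bead, 132 mm across, runs round the outside, its middle 4.5 mm below the rim.
- tub_rim (a point): Centre of the tub's mouth, level with the top of its rim (107 mm above the worktop when unpressed). The lid fits at any yaw. Lid shut: its pads rest on the rim, a hard stop. Lid just set down: its three noses rest on the bead, the lid 10 mm above shut. Over 80 N of contact force between lid and tub (some 50 N of pressing, as the sprung legs grip too) breaks the lid.
- lid: Loose grey plastic lid, about 0.18 kg, lying right way up on the worktop. Origin: centre of the underside of its plug; z up, x towards tab 0. Plug 116 mm across (106 at its rounded lower edge), 20 mm high up to the pads' underside; flange 136 mm across, its top face at 28 mm. Three tabs at the rim, 120 degrees apart: each a press pad on top and below it a sprung leg with a rounded inward nose.
- lid_knob (a point): On the lid's axis, half-way up its round central knob: 14.5 mm above the lid's top face, 42.5 mm above the lid's origin. Lid shut: 22.5 mm above the tub's rim; just set down: 32.5 mm. The knob is 29 mm high, 32 mm across its upper half, 24 mm at its foot.
- pad0 (a point): Middle of the top of press pad 0: raised, ribbed, 18 mm (radially) by 24 mm, 66 mm from the lid's axis, 2 mm above the top face. Shut, it is 10 mm above the tub's rim; unsnapped 20 mm. Pressed here, tub and tab go down together until at some 15 N the nose clicks over the bead and holds, and the resistance drops to about 9 N; if it has not clicked, press a little harder (20 N is ample).
- pad1 (a point): The same for press pad 1, 120 degrees anticlockwise (from above) from pad 0. Each tab snaps on its own; the others stay up, so the lid tilts by up to about 6 degrees meanwhile. Pressing the middle of the lid would need three times the force.
- pad2 (a point): The same for press pad 2, 240 degrees anticlockwise from pad 0.
- pinch_bowl: Small white bowl, 85 mm across and 38 mm high, a bystander.
- garlic: Garlic bulb, 60 mm, lying on the worktop, a bystander (another bulb lies in the tub).
- fork: Metal fork, 193 mm long, a bystander at the front.
- teaspoon: Metal teaspoon, 130 mm long, a bystander at the back.

How it is judged:
On the way:
1. the lid rests on the tub's mouth, centred, let go (horizontal distance between lid_knob and tub_rim below 0.008 m and z of lid_knob in the frame of tub_rim below 0.038 m and angle between lid_knob's own z axis and vertical below 0.2 rad and contact force between the fingers and lid below 0.1 N), for 0.1 s.
At the end, for the whole second after the job is handed in: All three tabs are snapped under the bead: the top of every pad is less than 13 mm above the tub's rim (10 mm when fully home, 20 mm when unsnapped), and the lid is centred on the tub within 5 mm, level within 0.05 rad (z of each of pad0, pad1, pad2 in the frame of tub_rim below 0.013 m and horizontal distance between lid_knob and tub_rim below 0.005 m and angle between lid_knob's own z axis and vertical below 0.05 rad); the robot touches nothing.
It fails at once if the lid is forced: more than 80 N between lid and tub (contact force between lid and tub above 80 N).
It fails at once if a bystander is moved more than 30 mm (distance of any of pinch_bowl, garlic, fork, teaspoon from where it was at the start of the episode above 0.03 m).
It also fails if it takes over 67 s, if anything falls off the work surface, if the arm or the gripper's body presses on something with over 40 N, if the wrist force passes 120 N, or if a joint passes its speed limit or range.

### The arm

A 6-joint arm with a two-finger parallel gripper is mounted at the origin on a cart in front of the work surface, level with it; the furniture and walls round the work are solid. World frame = base frame: x ahead of the robot, y to its left, z up, the work surface at z = 0. Lengths are in m, angles in rad, forces in N, time in s.
With the tool pointing down it reaches from about 0.325 to 0.925 m from the base axis. Payload 3.1 kg.
Tool frame: the origin (TCP) lies at the very end of the fingers, on their centre line; the grasp point (between the pads) lies 19 mm behind it; z points along the fingers, y is the line along which they close (so a half turn about z gives the same grasp; the last joint's range is limited). The gripper opens to 85 mm and grips with 20 to 120 N. Pads are 22 mm wide; open, the fingers measure 114 mm over their backs; the gripper's body (76 mm by 85 mm) begins 54 mm behind the grasp point. The pads swing forward as they close: fully open they stand 13 mm farther back than shut.
Start: joints at [1.092, 0.217, 1.613, -0, 1.311, -0.112], TCP at [0.224, 0.583, 0.231] pointing down, gripper open.
Joint ranges: [-2.75, 2.75], [-0.78, 2.1], [0.31, 2.55], [-1.13, 4.27], [0.13, 2.63], [-2.58, 2.58]. Speed limits (rad/s): [2.79, 2.79, 3.14, 3.14, 3.14, 3.14].

### API

Orientations are given as a unit quaternion [x, y, z, w].
In Python, from workcell import * gives the robot as it stands.
- The arm moves only by the shell command python3 -m crank 'ROWS' [OPENING]. ROWS is text: rows parted by semicolons, each of 4 numbers parted by spaces: the shift along the tool's x, y, z in m, then the turn about the tool's z in degrees. A call has 1 to 8 rows; each row shifts and turns the commanded pose from where the row before left it, along the tool's axes as they then stand; what a row does not reach is not made up. A row lasts 1/12 s, in which the tool goes at most 41.7 mm and 7.16 degrees, less where a joint would pass 70% of its speed; a pose out of reach is approached as far as the arm can. A call is refused whole if a number of a shift passes 0.0417 or a number of a turn 7.16, either way. A call with a gripper value outside its range is refused whole. OPENING is the opening in per cent of the stroke, from 0 (shut) to 100 (fully open), set as the call begins (- or left out, the last holds). The fingers move at their own pace and stop on an object; the grip force is fixed at half the most. Time passes only in rows, so rows that do not move let the fingers close. It gives the time, the measured TCP pose, the force, the opening and the grip force at its end, in the units of the state.
- state(): the state, without advancing time (a new reading comes with each control period).
- read_camera(name): name is "side" or "top" or "wrist"; returns a dict with "color" (384x512x3 uint8, red, green, blue), "depth" (384x512 float32, m along the optical axis (not along the pixel's ray), 0 where there is no reading), "vertical_fov" (degrees; the focal length in pixels is half the picture's height over the tangent of half this angle, whatever the lens; pixels are square), "cx", "cy" (the principal point, pixels), "extrinsics" (4x4, takes a point from world to camera coordinates). Camera axes: x right, y up, looking along -z (the intrinsics and any distortion apply to the point x, -y, -z); pixel columns grow to the right and rows downward; lengths in m; the calibration is good to about 2 mm. A picture is of the moment at which its call begins.
- hand_in(): hands the job in; it is judged then, once.
The state is a dict: "t": time; "joints": joint angles; "qvel": joint speeds; "effort": joint torques, N m; "tool_pos": TCP position; "eef_rot": TCP orientation; "force": force on the tool from outside, world axes, zero at the start; "moment": the same for the moment, N m; "gripper_width": finger opening in m; "finger_force": force on a finger pad.
Only numpy, scipy, OpenCV 4.12 (cv2) and the standard library are available. Lean on these libraries where they do the work, as an engineer would, in place of code of your own. Each camera call takes 0.05 s, during which the arm holds its last target. There are 200 camera calls.

## Working session

There is one attempt and no reset: what is moved stays moved. The work goes in short steps, Python scripts to look and compute and a shell command to move; the robot and the scene stay as the last step left them, time stands still between calls to the robot, and variables do not carry over. Pictures are saved under pics/ and viewed, at most 10 in all, crops included, and the job is handed in when it is done.

```bash
mkdir -p pics; cat > h.py <<'E'
from workcell import *
import numpy as np, cv2
def snap(n,f):
    c=read_camera(n); cv2.imwrite('pics/'+f,c['color'][:,:,::-1]); np.savez('/tmp/'+f+'.npz',**c); return c
def world(c):
    d=c['depth'];h,w=d.shape;f=h/2/np.tan(np.radians(float(c['vertical_fov']))/2)
    v,u=np.mgrid[:h,:w]
    p=np.stack([(u-c['cx'])/f*d,-(v-c['cy'])/f*d,-d],-1)
    E=np.linalg.inv(c['extrinsics']); return p@E[:3,:3].T+E[:3,3]
E
python3 - <<'E'
from h import *
a=snap('top','top1.png');b=snap('side','side1.png')
print(a.keys(),{k:a[k] for k in a if k not in('color','depth')})
cv2.imwrite('pics/both.png',cv2.resize(np.vstack([a['color'],b['color']])[:,:,::-1],(400,600)))
s=state();print(s['tool_pos'],s['eef_rot'],s['force'])
E
```

```text
dict_keys(['color', 'depth', 'vertical_fov', 'cx', 'cy', 'extrinsics']) {'vertical_fov': 54.01654636645445, 'cx': 256.3906880516003, 'cy': 190.03372021736647, 'extrinsics': array([[-0.02257374, -0.99949552,  0.0223413 ,  0.21661886],
       [ 0.99851035, -0.02142988,  0.0501781 , -0.53571405],
       [-0.04967401,  0.02344072,  0.99849037, -0.93983647],
       [ 0.        ,  0.        ,  0.        ,  1.        ]])}
[0.22377259 0.58277128 0.23008886] [ 1.82365439e-01  9.83230218e-01 -1.03844445e-03 -3.27612527e-04] [-0.50373381  0.1186004  -0.42765727]
```

View pics/top1.png

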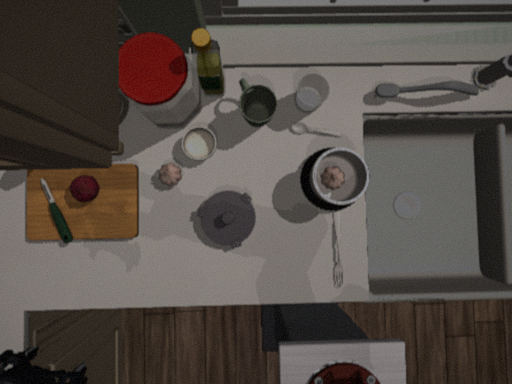

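The top view shows the lid at about (228,220) with a tab near (203,213), (250,203) and (235,244), and the tub's mouth at about (340,178). The bowl is at (198,143), the garlic at (171,174), the spoon at (315,130) and the fork at (337,250). I'll measure the lid and tub from depth.

```bash
python3 - <<'E'
from h import *
c=dict(np.load('/tmp/top1.png.npz')); P=world(c)
def fit(p):
    A=np.c_[2*p[:,:2],np.ones(len(p))];s=np.linalg.lstsq(A,(p[:,:2]**2).sum(1),rcond=None)[0]
    return s[:2],np.sqrt(s[2]+s[:2]@s[:2])
print('table z',P[270,150:200,2].mean(),P[270,300,2],P[100,350])
for v,u in((220,228),(178,340)): print(P[v,u])
w=P[185:255,185:270].reshape(-1,3)
k=w[(w[:,2]>.045)]; print('knob',len(k),k.min(0),k.max(0),k.mean(0))
f=w[(w[:,2]>.018)&(w[:,2]<.04)]; f0=k.mean(0)[:2]
d=f[:,:2]-f0; r=np.hypot(*d.T); a=np.degrees(np.arctan2(d[:,1],d[:,0]))
h=[(i,round(r[(a>=i)&(a<i+8)].max()*1e3)) for i in range(-180,180,8)]; print(h)
w=P[140:215,295:375].reshape(-1,3); t=w[(w[:,2]>.10)&(w[:,2]<.12)]; print('tub',len(t),fit(t),t[:,2].mean(),t.min(0),t.max(0))
im=c['color'][:,:,::-1]
cv2.imwrite('pics/crop.png',np.hstack([cv2.resize(im[180:255,185:270],(400,353),interpolation=2),cv2.resize(im[140:215,295:380],(400,353),interpolation=2)]))
cc=dict(np.load('/tmp/side1.png.npz'));cv2.imwrite('pics/s.png',cc['color'][:,:,::-1])
E
```

```text
table z 0.019588424192810035 0.0023579136261979716 [ 7.69960388e-01 -4.41218232e-02 -7.34975872e-05]
[0.46788562 0.27526195 0.05734256]
[0.56164588 0.00690655 0.07265409]
knob 163 [0.4580923  0.22705974 0.05166504] [0.49312047 0.29213268 0.96045923] [0.47539059 0.26984085 0.18991792]
[(-180, 77), (-172, 76), (-164, 76), (-156, 66), (-148, 65), (-140, 64), (-132, 63), (-124, 62), (-116, 61), (-108, 61), (-100, 60), (-92, 60), (-84, 59), (-76, 59), (-68, 58), (-60, 59), (-52, 66), (-44, 67), (-36, 68), (-28, 62), (-20, 62), (-12, 61), (-4, 63), (4, 65), (12, 65), (20, 67), (28, 68), (36, 69), (44, 71), (52, 71), (60, 72), (68, 81), (76, 81), (84, 81), (92, 74), (100, 75), (108, 76), (116, 75), (124, 75), (132, 75), (140, 74), (148, 73), (156, 72), (164, 72), (172, 70)]
tub 595 (array([0.56356112, 0.01418865]), np.float64(0.06189171118373899)) 0.10638160690681972 [ 0.49935709 -0.05288418  0.10001581] [0.62846205 0.07937689 0.11190548]
```

View pics/crop.png

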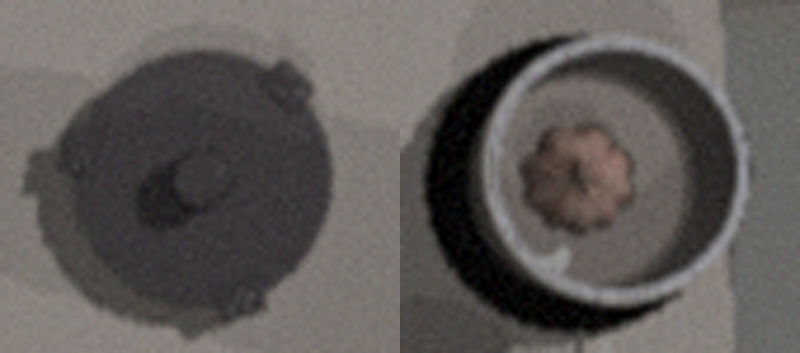

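View pics/side1.png

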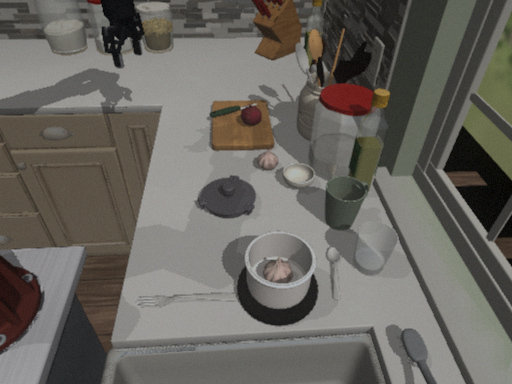

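The crops show the knob at crop (203,178), tabs at crop (290,82), (45,172) and (248,305), and a clean tub rim. The side view shows nothing standing between the lid and the tub. Next I'll get the lid's centre and yaw by casting rays.

```bash
cat >> h.py <<'E'
def ray(c,u,v,z):
    f=c['depth'].shape[0]/2/np.tan(np.radians(float(c['vertical_fov']))/2)
    E=np.linalg.inv(c['extrinsics']); d=E[:3,:3]@[(u-c['cx'])/f,-(v-c['cy'])/f,-1]; o=E[:3,3]
    return o+d*(z-o[2])/d[2]
def fit(p):
    A=np.c_[2*p[:,:2],np.ones(len(p))];s=np.linalg.lstsq(A,(p[:,:2]**2).sum(1),rcond=None)[0]
    return s[:2],np.sqrt(s[2]+s[:2]@s[:2])
def tool(d):
    "world xyz shift -> tool axes"
    from scipy.spatial.transform import Rotation as R
    return R.from_quat(state()['eef_rot']).inv().apply(d)
E
python3 - <<'E'
from h import *
c=dict(np.load('/tmp/top1.png.npz')); P=world(c)
w=P[185:255,185:270].reshape(-1,3); k=w[(w[:,2]>.05)&(w[:,2]<.065)]; print(len(k),np.median(k,0))
px=lambda x,y:(185+x/4.706-.4,180+y/4.706-.4)
print('knob',ray(c,*px(203,178),.057),'flange',ray(c,*px(204,180),.028))
m=ray(c,*px(204,180),.028)
for q in((290,82),(45,172),(248,305)):
    d=ray(c,*px(*q),.03)-m; print(np.hypot(*d[:2]),np.degrees(np.arctan2(d[1],d[0])))
print(ray(c,228,218,.028)-P[218,222], tool(np.array([.47,.27,.2])-state()['tool_pos']))
E
```

```text
139 [0.4726018  0.27758194 0.05711897]
knob [0.47402748 0.27579352 0.057     ] flange [0.47235725 0.27685435 0.028     ]
0.06825742300708124 -42.52242724007851
0.08288774128111426 85.76314552583094
0.06900656667964147 -161.59853697712225
[-0.00105914 -0.01254034 -0.03218446] [-0.3420222  -0.20360127  0.03043822]
```

```bash
python3 -m crank '-.02 -.012 0 0;-.034 -.02 0 0;-.034 -.02 0 0;-.034 -.02 0 0;-.034 -.02 0 0;-.034 -.02 0 0;-.034 -.02 0 0;-.034 -.02 0 0' 70; python3 -m crank '-.034 -.02 0.01 0;-.034 -.02 .01 0;-.017 -.01 .01 0;0 0 0 0'
python3 - <<'E'
from h import *
s=state();print(s['tool_pos'],s['joints'],s['force'],s['gripper_width'])
c=snap('wrist','w1.png');P=world(c);z=P[:,:,2]
k=P[(z>.052)&(z<.062)&(c['depth']>0)];print(len(k),np.median(k,0),fit(k[np.hypot(*(k[:,:2]-np.median(k,0)[:2]).T)<.02]))
print(tool(np.array([.4735,.277,.028])-s['tool_pos']))
E
```

```text
t: 0.77
tool_pos: [0.4109, 0.3472, 0.2308]
eef_rot: [0.182, 0.983, -0.0, -0.0]
force: [0.1, 0.9, 0.9]
gripper_width: 0.0599
finger_force: 0.0
t: 1.1
tool_pos: [0.4726, 0.2677, 0.1985]
eef_rot: [0.185, 0.983, -0.002, -0.001]
force: [0.2, 0.9, -0.3]
gripper_width: 0.0599
finger_force: 0.0
[0.4726417  0.26769692 0.19850102] [ 0.38711778  0.07728868  1.83484332 -0.00189498  1.23385143 -0.81114758] [ 0.19967569  0.87165608 -0.27922749] 0.05986338173703718
1790 [0.52914513 0.28229291 0.05661332] (array([0., 0.]), np.float64(0.0))
[0.00208757 0.00943339 0.17048324]
```

View pics/w1.png

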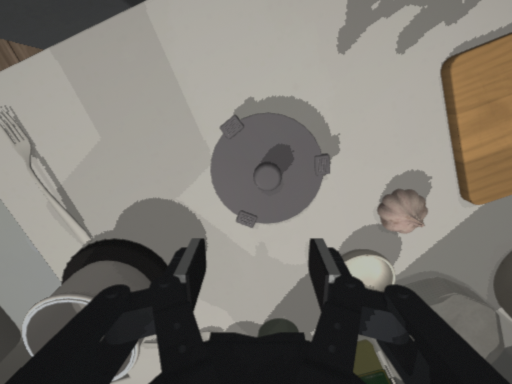

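The wrist view shows the knob top at (267,177) and the pads at (232,126), (322,164) and (246,218).

```bash
python3 - <<'E'
from h import *
c=dict(np.load('/tmp/w1.png.npz'));P=world(c)
k=P[165:190,255:282].reshape(-1,3);k=k[(k[:,2]>.05)&(k[:,2]<.07)];print(len(k),k.mean(0),np.ptp(k,0))
m=ray(c,267,177,.057);print(m)
q=[ray(c,*p,.03) for p in((232,126),(322,164),(246,218))]
o=np.mean(q,0);print('pads centre',o)
for p in q: d=p-o;print(np.hypot(*d[:2]),np.degrees(np.arctan2(d[1],d[0])))
print(tool(np.r_[(k.mean(0)+o)[:2]/2,.028]-state()['tool_pos']))
E
```

```text
580 [0.470354   0.28045976 0.05637237] [0.03088718 0.03094309 0.0074571 ]
[0.47029399 0.28014861 0.057     ]
pads centre [0.47034561 0.28060854 0.03      ]
0.06533142689165947 -163.98139380656656
0.06545993886496378 76.22114952831414
0.06559587989693168 -43.97723492392024
[0.00473756 0.01009182 0.17135622]
```

```bash
python3 -m crank '.002 .005 .02 0;.003 .005 .036 0;0 0 .036 0;0 0 .036 0;0 0 .026 0;0 0 .015 0;0 0 .002 0;0 0 0 0'; python3 -c "
from h import *
print(tool(np.array([.4706,.280,.029])-state()['tool_pos']),state()['force'])"
```

```text
t: 1.82
tool_pos: [0.4692, 0.2836, 0.0293]
eef_rot: [0.182, 0.983, -0.001, -0.001]
force: [1.1, -0.2, 0.2]
gripper_width: 0.0598
finger_force: 0.0
[-0.00260549 -0.00282888  0.00032987] [ 1.09149011 -0.22056166  0.18075339]
```

```bash
python3 -m crank '-.0026 -.0028 0 0;0 0 0 0;0 0 0 0;0 0 0 0;0 0 0 0;0 0 0 0' 0; python3 -m crank '0 0 -.01 0;0 0 -.03 0;0 0 -.04 0;0 0 -.04 0;0 0 -.04 0;0 0 -.02 0;0 0 0 0'
python3 - <<'E'
from h import *
s=state();print(s['tool_pos'],s['gripper_width'])
print(tool(np.array([.42,.06,s['tool_pos'][2]])-s['tool_pos']))
E
```

```text
t: 2.32
tool_pos: [0.4742, 0.2804, 0.0328]
eef_rot: [0.182, 0.983, 0.001, 0.002]
force: [-0.9, -0.1, 6.4]
gripper_width: 0.0293
finger_force: 59.7
t: 2.9
tool_pos: [0.476, 0.2811, 0.2181]
eef_rot: [0.182, 0.983, 0.004, 0.006]
force: [0.9, 0.5, -2.0]
gripper_width: 0.0295
finger_force: 59.8
[0.47595634 0.28110476 0.21805639] 0.029518904855649647
[-0.02708072 -0.22645436 -0.0018664 ]
```

```bash
python3 -m crank '0 -.02 0 0;0 -.03 0 0;0 -.03 0 0;0 0 0 0;0 0 0 0'
python3 - <<'E'
from h import *
c=dict(np.load('/tmp/side1.png.npz'));P=world(c)
w=P[225:310,240:320].reshape(-1,3);t=w[(w[:,2]>.103)&(w[:,2]<.114)]
for i in range(4):
    o,r=fit(t);e=np.abs(np.hypot(*(t[:,:2]-o).T)-r);t=t[e<.004]
print('tub side',o,r,len(t),t[:,2].mean())
s=state();print(s['tool_pos'],s['eef_rot'],s['force'])
a=snap('top','t2.png');b=snap('wrist','w2.png')
cv2.imwrite('pics/c2.png',np.hstack([cv2.resize(x['color'][:,:,::-1],(400,300)) for x in(a,b)]))
for n,x in(('top',a),('wrist',b)):
    Q=world(x); z=Q[:,:,2]
    print(n,[(i,int(((z>i/1e3)&(z<(i+4)/1e3)&(np.abs(Q[:,:,1]-.2)<.1)&(np.abs(Q[:,:,0]-.5)<.1)).sum())) for i in range(186,260,4)])
E
```

```text
t: 3.32
tool_pos: [0.4417, 0.2035, 0.2083]
eef_rot: [0.183, 0.983, -0.001, -0.002]
force: [-0.6, 0.4, -1.2]
gripper_width: 0.0291
finger_force: 60.1
tub side [0.56463717 0.01342288] 0.061475449276612096 716 0.10590523486790039
[0.44167544 0.20347623 0.2083364 ] [ 1.83440267e-01  9.83029367e-01 -6.45510987e-04 -1.58612291e-03] [-0.55025514  0.38176581 -1.17387566]
top [(186, 0), (190, 0), (194, 0), (198, 40), (202, 618), (206, 89), (210, 0), (214, 0), (218, 0), (222, 0), (226, 0), (230, 0), (234, 0), (238, 0), (242, 0), (246, 0), (250, 0), (254, 0), (258, 2)]
wrist [(186, 0), (190, 0), (194, 1), (198, 33), (202, 19135), (206, 582), (210, 38), (214, 150), (218, 312), (222, 376), (226, 466), (230, 2543), (234, 346), (238, 299), (242, 268), (246, 500), (250, 452), (254, 757), (258, 1083)]
```

View pics/c2.png

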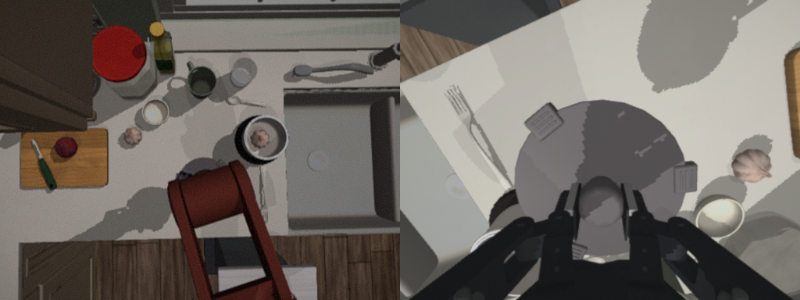

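The wrist view shows the lid hanging level in the fingers, with its flange top at z ≈ 0.204 and pads at wrist pixels (187,155) and (365,227). Next is the lid's offset from the tool.

```bash
python3 - <<'E'
from h import *
def lid(f):
    c=dict(np.load(f));P=world(c);z=P[:,:,2]
    m=((z>.19)&(z<.215)).astype(np.uint8)
    n,l,st,_=cv2.connectedComponentsWithStats(m);m=(l==1+st[1:,4].argmax())
    p=P[m][:,:2]; zz=np.median(z[m])
    o=p.mean(0)
    a=None
    for i in range(8):  # outermost point per angle
        d=p-o;r=np.hypot(*d.T);b=(np.degrees(np.arctan2(*d.T[::-1]))//3).astype(int)
        e=np.array([p[b==k][r[b==k].argmax()] for k in np.unique(b)])
        re=np.hypot(*(e-o).T); g=e[np.abs(re-.068)<(.012 if i<3 else .003)]
        o=o+ (g-o-(g-o)/np.hypot(*(g-o).T)[:,None]*.068).mean(0)*2 if i<1 else fit(g)[0]
    print('flange',o,fit(g)[1],len(g),zz);return c,o,zz
c,o,zz=lid('/tmp/w2.png.npz')
for u,v in((187,155),(365,227)):
    d=ray(c,u,v,zz+.002)[:2]-o;print(np.hypot(*d),np.degrees(np.arctan2(d[1],d[0])))
print('lid - tcp',o-state()['tool_pos'][:2],'tool axes of move to above tub',state()['tool_pos'],tool(np.r_[np.array([.564,.0138])-o,0]))
E
```

```text
flange [0.44005188 0.20538339] 0.0674080632434147 62 0.20422188581185502
0.0651698011028162 -165.69017349203767
0.0652403438315228 77.85927709506176
lid - tcp [-0.00305325  0.00051603] tool axes of move to above tub [0.44310513 0.20486736 0.20940306] [-0.18447417 -0.13430032 -0.00018608]
```

```bash
python3 -m crank '-.015 -.011 0 0;-.027 -.0195 0 0;-.03 -.022 0 0;-.03 -.022 0 0;-.03 -.022 0 0;-.03 -.022 .01 0;-.0185 -.0135 .01 0;-.004 -.0025 .01 0'; python3 -m crank '0 0 .005 0;0 0 0 0;0 0 0 0;0 0 0 0'
python3 - <<'E'
from h import *
s=state();b=snap('wrist','w3.png');print(s['tool_pos'],s['eef_rot'],s['force'])
s=state();print(s['tool_pos'],tool(np.array([.5665,.0130,.140])-s['tool_pos']))
E
```

```text
t: 4.08
tool_pos: [0.5707, 0.0101, 0.18]
eef_rot: [0.184, 0.983, -0.001, 0.001]
force: [0.2, 0.0, -1.5]
gripper_width: 0.0297
finger_force: 60.1
t: 4.42
tool_pos: [0.5673, 0.0146, 0.1756]
eef_rot: [0.181, 0.983, 0.0, 0.0]
force: [-0.1, 0.1, -1.9]
gripper_width: 0.0297
finger_force: 60.1
[0.56727774 0.01455161 0.17558061] [1.81442847e-01 9.83401469e-01 2.05925890e-04 4.65040066e-05] [-0.07957063  0.06793115 -1.91212286]
[0.56749921 0.01439564 0.17596326] [ 0.00046476 -0.00167851  0.03596205]
```

View pics/w3.png

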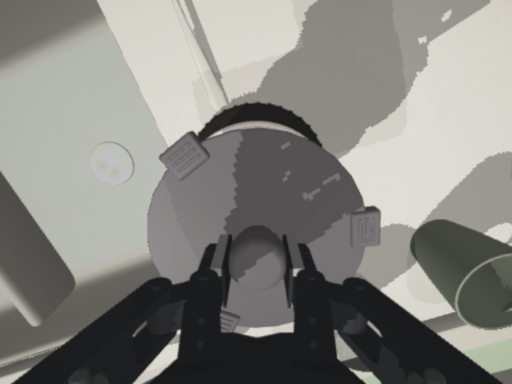

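The view shows the lid over the tub, with the tub's bead as a white arc just past the lid at (260,122). I'll compare both in this one image.

```bash
python3 - <<'E'
from h import *
from scipy.optimize import least_squares
c=dict(np.load('/tmp/w3.png.npz'));P=world(c);z=P[:,:,2]
def edge(lo,hi,o,R,tol):
    p=P[(z>lo)&(z<hi)][:,:2];p=p[np.abs(p-o).max(1)<.09]
    for i in range(6):
        d=p-o;r=np.hypot(*d.T);b=(np.degrees(np.arctan2(*d.T[::-1]))//3).astype(int)
        e=np.array([p[b==k][r[b==k].argmax()] for k in np.unique(b)])
        g=e[np.abs(np.hypot(*(e-o).T)-R)<tol]
        o=least_squares(lambda x:np.hypot(*(g-x).T)-R,o,loss='soft_l1',f_scale=.001).x
    d=g-o;return o,len(g),np.round(np.degrees(np.arctan2(d[:,1],d[:,0]))[[0,-1]])
print('lid',edge(.163,.178,np.array([.564,.015]),.068,.004))
print('bead',edge(.098,.108,np.array([.564,.014]),.066,.006))
E
```

```text
lid (array([0.56514954, 0.01552893]), 78, array([-177.,  179.]))
bead (array([0.56343526, 0.01570662]), 26, array([-179.,  180.]))
```

```bash
python3 -m crank '.001 -.001 .01 0;0 0 .015 0;0 0 .01 0;0 0 .005 0;0 0 0 0;0 0 0 0'; python3 -m crank '0 0 .002 0;0 0 .002 0;0 0 0.001 0;0 0 0 0'
```

```text
t: 4.97
tool_pos: [0.5659, 0.0135, 0.1355]
eef_rot: [0.182, 0.983, 0.001, -0.001]
force: [-0.3, 3.6, -0.1]
gripper_width: 0.0294
finger_force: 60.2
t: 5.3
tool_pos: [0.5659, 0.0136, 0.1313]
eef_rot: [0.183, 0.983, 0.001, -0.001]
force: [-4.0, 5.3, 4.4]
gripper_width: 0.0297
finger_force: 60.8
```

```bash
python3 -m crank '.002 .0013 0 0;0 0 0 0;0 0 0 0'; python3 -m crank '0 0 .001 0;0 0 0.001 0;0 0 0 0;0 0 0 0'
```

```text
t: 5.55
tool_pos: [0.5655, 0.0145, 0.1307]
eef_rot: [0.182, 0.983, 0.0, 0.001]
force: [0.5, 3.0, -0.2]
gripper_width: 0.0296
finger_force: 60.2
t: 5.88
tool_pos: [0.5655, 0.0144, 0.1288]
eef_rot: [0.183, 0.983, 0.0, 0.001]
force: [0.4, 3.8, 2.6]
gripper_width: 0.0295
finger_force: 60.5
```

```bash
python3 -m crank '.0004 .001 0 0;0 0 0 0;0 0 0 0'; python3 -m crank '0 0 0 0;0 0 0 0;0 0 0 0;0 0 0 0' 70;python3 -m crank '0 0 -.01 0;0 0 -.03 0;0 0 -.04 0;0 0 -.02 0;0 0 0 0;0 0 0 0'
python3 - <<'E'
from h import *
b=snap('wrist','w4.png');P=world(b);z=P[:,:,2]
print(state()['tool_pos'],state()['force'])
k=np.median(P[(z>.148)&(z<.162)],0);print(k)
m=(z>.11)&(z<.135)&(np.hypot(P[:,:,0]-.564,P[:,:,1]-.0145)<.064);p=P[m]
print(np.linalg.lstsq(np.c_[p[:,:2]-[.564,.0145],np.ones(len(p))],p[:,2],rcond=None)[0])
E
```

```text
t: 6.13
tool_pos: [0.5652, 0.015, 0.1286]
eef_rot: [0.182, 0.983, -0.0, 0.001]
force: [0.9, 0.3, 2.2]
gripper_width: 0.0295
finger_force: 60.5
t: 6.47
tool_pos: [0.5642, 0.0153, 0.1277]
eef_rot: [0.182, 0.983, -0.0, -0.001]
force: [0.6, 0.7, 0.4]
gripper_width: 0.0598
finger_force: 0.0
t: 6.97
tool_pos: [0.5662, 0.0153, 0.2312]
eef_rot: [0.182, 0.983, 0.0, 0.002]
force: [0.1, 0.1, -1.9]
gripper_width: 0.0597
finger_force: 0.0
[0.5648188  0.01544107 0.2288968 ] [0.31742755 0.41982239 0.02479122]
[0.56132037 0.01648738 0.15342991]
[ 0.0023123  -0.00048436  0.12489942]
```

View pics/w4.png

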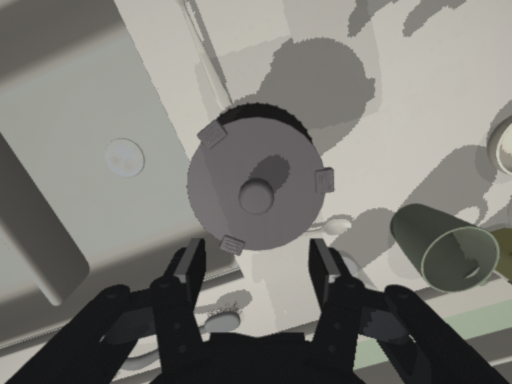

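The lid sits level on the tub with its flange top at 0.125. The pads are at (212,134), (324,181) and (232,244), and the knob is at (257,197).

```bash
python3 - <<'E'
from h import *
c=dict(np.load('/tmp/w4.png.npz'))
q=[ray(c,*p,.127) for p in((212,134),(324,181),(232,244))]
o=np.mean(q,0);print('pads centre',o, ray(c,257,197,.154))
for p in q: d=p-o;print(p,np.hypot(*d[:2]),np.degrees(np.arctan2(d[1],d[0])))
a=np.mean([np.degrees(np.arctan2(*(p-o)[1::-1]))%120 for p in q]);print(a)
s=state()['tool_pos'];prev=np.r_[s[:2],s[2]]
for k in range(3):
    t=np.radians(a+120*k);p=np.r_[o[:2]+.066*np.array([np.cos(t),np.sin(t)]),.140];print(p,tool(p-prev));prev=p
E
```

```text
pads centre [0.56229137 0.01650619 0.127     ] [0.56136248 0.0177116  0.154     ]
[ 0.49968661 -0.00191044  0.127     ] 0.06525740415363541 -163.60754627439587
[0.5780976 0.0796514 0.127    ] 0.06509342928114303 75.94674600138657
[ 0.60908992 -0.0282224   0.127     ] 0.06473600297283454 -43.70443338694117
76.21158878001651
[0.57802162 0.08060424 0.14      ] [0.01111926 0.06555536 0.08889347]
[ 0.49891572 -0.00192004  0.14      ] [ 4.42497805e-02 -1.05403770e-01 -4.73240233e-05]
[ 0.60993679 -0.02916562  0.14      ] [-1.13407203e-01  1.43804300e-02  9.75735091e-05]
```

```bash
python3 -m crank '.002 .02 0 0;.005 .03 0 0;.004 .0155 .02 0;0 0 .03 0;0 0 .025 0;0 0 .014 0;0 0 0 0;0 0 0 0' 0; python3 -c "
from h import *
print(tool(np.array([.578,.0803,.129])-state()['tool_pos']),state()['force'])"
```

```text
t: 7.68
tool_pos: [0.5757, 0.0805, 0.1364]
eef_rot: [0.182, 0.983, -0.001, -0.003]
force: [-0.3, -0.8, 1.2]
gripper_width: -0.0002
finger_force: 0.0
[-0.00232067  0.00063242  0.00739549] [-0.26710954 -0.77901773  1.19626522]
```

```bash
python3 -m crank '-.002 0.0005 .003 0;0 0 .003 0;0 0 .002 0;0 0 .001 0;0 0 .001 0;0 0 .001 0;0 0 0 0;0 0 0 0'; python3 -m crank '0 0 .001 0;0 0 0.001 0;0 0 0.001 0;0 0 .001 0;0 0 0 0'; python3 -m crank '0 0 .001 0;0 0 0.001 0;0 0 0.001 0;0 0 0 0'
```

```text
t: 8.35
tool_pos: [0.5801, 0.0803, 0.1284]
eef_rot: [0.182, 0.983, 0.0, 0.0]
force: [-0.5, -0.5, -0.5]
gripper_width: 0.0001
finger_force: 0.0
t: 8.77
tool_pos: [0.5807, 0.0807, 0.1248]
eef_rot: [0.182, 0.983, 0.0, 0.001]
force: [0.9, 2.3, 3.4]
gripper_width: 0.0003
finger_force: 1.5
t: 9.1
tool_pos: [0.5809, 0.0808, 0.122]
eef_rot: [0.182, 0.983, 0.001, 0.001]
force: [-0.1, 3.1, 5.2]
gripper_width: 0.0002
finger_force: 2.8
```

```bash
for i in 1 2; do python3 -m crank '0 0 .001 0;0 0 .001 0;0 0 .001 0;0 0 0 0' | grep -E 'pos|^force'; done;  for i in 1 2 3; do python3 -m crank '0 0 .001 0;0 0 .001 0;0 0 0 0' | grep -E 'pos|^force'; done
```

```text
tool_pos: [0.5811, 0.0809, 0.1196]
force: [-0.9, 3.2, 8.2]
tool_pos: [0.5813, 0.081, 0.1171]
force: [-1.7, 3.7, 10.4]
tool_pos: [0.5814, 0.0811, 0.1155]
force: [-2.8, 3.1, 11.0]
tool_pos: [0.5817, 0.0811, 0.114]
force: [-1.0, 3.4, 11.9]
tool_pos: [0.5819, 0.0813, 0.1123]
force: [-2.5, 3.7, 14.9]
```

```bash
for i in 1 2; do python3 -m crank '0 0 .001 0;0 0 .001 0;0 0 0 0' | grep -E 'pos|^force'; done; python3 -m crank '0 0 .001 0;0 0 0 0'  | grep -E 'pos|^force'
```

```text
tool_pos: [0.5823, 0.0815, 0.1106]
force: [-1.7, 4.1, 13.6]
tool_pos: [0.5825, 0.0808, 0.1079]
force: [0.2, 2.5, 9.8]
tool_pos: [0.5826, 0.0808, 0.107]
force: [1.1, 3.2, 11.6]
```

The force rose to about 15 N and then fell to 9.8 N at z = 0.108, so pad 1 has clicked. On to pad 2.

```bash
python3 -m crank '0 0 -.02 0;0 0 -.03 0;0 0 -.01 0;.01 -.025 0 0;.015 -.035 0 0;.013 -.03 0 0;.006 -.015 0 0;0 0 0 0' | grep -E 'pos|^force';  python3 -m crank '0 0 .02 0;0 0 .008 0;0 0 0 0;0 0 0 0' | grep -E 'pos|^force'; python3 -c "
from h import *
print(tool(np.array([.4992,-.0017,.129])-state()['tool_pos']),state()['force'])"
```

```text
tool_pos: [0.4981, -0.004, 0.1626]
force: [0.1, 0.0, -0.8]
tool_pos: [0.5007, -0.0014, 0.1351]
force: [0.3, 0.2, 0.4]
[ 0.00131714 -0.00079923  0.00614646] [0.30499061 0.17779211 0.40595831]
```

```bash
g(){ grep -E 'pos|^force'; }; python3 -m crank '.001 -0.001 .002 0;0 0 .002 0;0 0 .002 0;0 0 .001 0;0 0 .001 0;0 0 .001 0;0 0 0 0;0 0 0 0'|g; for i in 1 2 3; do python3 -m crank '0 0 .001 0;0 0 .001 0;0 0 .001 0;0 0 0 0'|g; done; python3 -m crank '0 0 .001 0;0 0 .001 0;0 0 0 0'|g
```

```text
tool_pos: [0.5001, -0.0025, 0.1276]
force: [-1.6, 0.1, 0.4]
tool_pos: [0.5001, -0.0026, 0.1245]
force: [-2.1, -0.4, 4.0]
tool_pos: [0.5, -0.0027, 0.1217]
force: [-3.8, -1.0, 6.7]
tool_pos: [0.4999, -0.0028, 0.1191]
force: [-4.2, -1.0, 8.6]
tool_pos: [0.4999, -0.0029, 0.1173]
force: [-4.4, -1.6, 10.7]
```

```bash
g(){ grep -E 'pos|^force'; }; for i in 1 2 3; do python3 -m crank '0 0 .001 0;0 0 .001 0;0 0 0 0'|g; done
```

```text
tool_pos: [0.4998, -0.003, 0.1155]
force: [-5.9, -1.3, 11.6]
tool_pos: [0.4996, -0.003, 0.1136]
force: [-7.7, -2.3, 13.5]
tool_pos: [0.4993, -0.0032, 0.1118]
force: [-7.6, -2.3, 14.6]
```

```bash
g(){ grep -E 'pos|^force'; }; for i in 1 2; do python3 -m crank '0 0 .001 0;0 0 .001 0;0 0 0 0'|g; done
```

```text
tool_pos: [0.5009, -0.0031, 0.1097]
force: [-3.0, -2.4, 9.4]
tool_pos: [0.5009, -0.0031, 0.1078]
force: [-4.1, -1.4, 10.7]
```

Pad 2 has clicked (14.6 → 9.4 N). On to pad 0: lift, then shift (-0.113, 0.014) in tool axes at z ≈ 0.167.

```bash
python3 -m crank '0 0 -.02 0;0 0 -.03 0;0 0 -.012 0;-.025 .002 0 0;-.035 .005 0 0;-.035 .005 0 0;-.018 .002 0 0;0 0 0 0' | grep -E 'pos|^force';  python3 -m crank '0 0 .02 0;0 0 .008 0;0 0 0 0;0 0 0 0' | grep -E 'pos|^force'; python3 -c "
from h import *
print(tool(np.array([.6097,-.0289,.129])-state()['tool_pos']),state()['force'])"
```

```text
tool_pos: [0.6143, -0.0311, 0.168]
force: [0.0, 0.5, -0.8]
tool_pos: [0.6087, -0.0294, 0.1388]
force: [0.0, -0.2, 0.6]
[-0.00082493  0.00084676  0.00975892] [ 0.0396475  -0.20739521  0.57411282]
```

```bash
g(){ grep -E 'pos|^force'; }; python3 -m crank '-.001 0.001 .003 0;0 0 .003 0;0 0 .003 0;0 0 .001 0;0 0 .001 0;0 0 .001 0;0 0 0 0;0 0 0 0'|g; for i in 1 2 3; do python3 -m crank '0 0 .001 0;0 0 .001 0;0 0 .001 0;0 0 0 0'|g; done; python3 -m crank '0 0 .001 0;0 0 .001 0;0 0 0 0'|g
```

```text
tool_pos: [0.6119, -0.0294, 0.1285]
force: [0.3, -0.2, -0.0]
tool_pos: [0.6124, -0.0296, 0.1258]
force: [-0.4, 0.3, 3.1]
tool_pos: [0.6129, -0.0298, 0.1231]
force: [-0.1, -0.8, 6.1]
tool_pos: [0.6133, -0.03, 0.1208]
force: [-0.2, -1.0, 7.5]
tool_pos: [0.6135, -0.03, 0.1192]
force: [0.7, -0.5, 8.5]
```

```bash
g(){ grep -E 'pos|^force'; }; for i in 1 2 3; do python3 -m crank '0 0 .001 0;0 0 .001 0;0 0 0 0'|g; done
```

```text
tool_pos: [0.6137, -0.0301, 0.1176]
force: [-0.0, -2.1, 10.1]
tool_pos: [0.6139, -0.0301, 0.116]
force: [-1.4, -1.1, 11.8]
tool_pos: [0.6141, -0.0301, 0.1144]
force: [-2.5, -0.4, 12.2]
```

```bash
g(){ grep -E 'pos|^force'; }; for i in 1 2 3; do python3 -m crank '0 0 .001 0;0 0 .001 0;0 0 0 0'|g; done
```

```text
tool_pos: [0.6142, -0.0302, 0.1128]
force: [-2.2, -0.7, 14.5]
tool_pos: [0.6143, -0.0302, 0.1111]
force: [-3.3, -0.7, 15.0]
tool_pos: [0.615, -0.0303, 0.1089]
force: [1.5, -2.2, 8.7]
```

Pad 0 has clicked (15 → 8.7 N). I'll press 1 mm more, lift clear and check.

```bash
python3 -m crank '0 0 .001 0;0 0 0 0'|grep ^force; python3 -m crank '0 0 -.02 0;0 0 -.03 0;0 0 -.03 0;0 0 -.03 0;0 0 -.01 0;.01 -.005 0 0;.01 -.005 0 0;0 0 0 0'|grep -E '^t|pos|^force'; python3 -m crank '0 0 0 0;0 0 0 0;0 0 0 0'>/dev/null
python3 - <<'E'
from h import *
b=snap('wrist','w5.png');P=world(b);z=P[:,:,2]
d=np.hypot(P[:,:,0]-.5625,P[:,:,1]-.0155)
m=(z>.098)&(z<.13)&(d<.064)&(d>.03);p=P[m]
print(len(p),np.linalg.lstsq(np.c_[p[:,:2]-[.5625,.0155],np.ones(len(p))],p[:,2],rcond=None)[0])
E
```

```text
force: [0.7, -0.7, 11.6]
t: 20.6
tool_pos: [0.5873, -0.0313, 0.2227]
force: [0.5, 0.5, -0.4]
11688 [-0.0003798 -0.0001567  0.1148925]
```

View pics/w5.png

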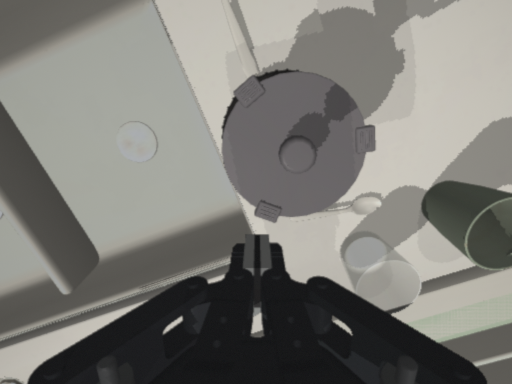

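The lid is fully down and level: its flange is at 0.1149 against 0.115 expected, with a tilt of about 0.0004. Its pads are at (249,92), (366,138) and (268,211), and the arm is clear. Handing in.

```bash
python3 -c "
from workcell import *
print(hand_in())"
```

```text
the job is handed in; nothing more can be done
None
```

The lid is on the tub with all three tabs clicked home at about 15 N each; it sits fully down and level, the arm is clear, and the job was handed in at about 21 s (the hand-in returned no verdict).

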